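# Unlock the blade chest and hold the key turned

### The arm

A 6-joint arm with a two-finger parallel gripper is mounted at the origin on a cart in front of the work surface, level with it; the furniture and walls round the work are solid. World frame = base frame: x ahead of the robot, y to its left, z up, the work surface at z = 0. Lengths are in mm, angles in rad, forces in N, time in s.
With the tool pointing down it reaches from about 350 to 875 mm from the base axis. Payload 4.2 kg.
Tool frame: the origin (TCP) lies midway between the tips of the shut fingers; the grasp point (between the pads) lies 19 mm behind it; z points along the fingers, y is the line along which they close (so a half turn about z gives the same grasp; the last joint's range is limited). The gripper opens to 85 mm and grips with 20 to 120 N. Pads are 22 mm wide; open, the fingers measure 114 mm over their backs; the gripper's body (76 mm by 85 mm) begins 54 mm behind the grasp point. The pads swing forward as they close: fully open they stand 13 mm farther back than shut.
Start: joints at [1.497, 0.385, 0.008, 0, -1.194, -0.259], TCP at [204.149, 590.697, 231.312] pointing down, gripper open.
Joint ranges: [-3.14, 3.14], [-1.21, 2.06], [-1.07, 1.41], [-3.16, 2.05], [-2.99, -0.16], [-3.1, 3.1]. Speed limits (rad/s): [2.79, 2.79, 3.14, 3.14, 3.14, 3.14].

### API

Orientations are given as a unit quaternion [x, y, z, w].
In Python, from bench import read_state, get_image, job_done gives the robot as it stands.
- The arm moves only by the shell command python3 -m jog 'ROWS'. ROWS is JSON, a list of rows, each a list of 3 entries, a list of its own where there are three numbers: the shift along the world's x, y, z scaled (see below), then the turn, a rotation vector about the world's x, y, z scaled (see below), then the gripper's target within -1 to 1 (shut at 1, half-way at 0, fully open at -1). In form: [[[x, y, z], [wx, wy, wz], claw], ...]. A call has 1 to 20 rows; each row is the pose to reach, as a shift and turn from the pose commanded when the call began; what a row does not reach only later rows make up. The controller multiplies each number of a shift by 10 cm and each number of a turn by 120 degrees. A row lasts 1/10 s, in which the tool goes at most 50 mm and 8.59 degrees, less where a joint would pass 70% of its speed; a pose out of reach is approached as far as the arm can. A call with a number of a shift or a turn outside -1 to 1 is refused whole. A call with a gripper value outside its range is refused whole. The fingers move at their own pace and stop on an object; the grip force is fixed at half the most. Time passes only in rows, so rows that repeat a pose let the fingers close. It gives the time, the measured TCP pose, the force, the opening and the grip force at its end, in the units of the state.
- read_state(): the state, without advancing time (a new reading comes with each control period).
- get_image(name): name is "scene" or "top" or "wrist"; returns a dict with "frame" (480x640x3 uint8, red, green, blue), "range_z" (480x640 float32, mm along the optical axis (not along the pixel's ray), 0 where there is no reading), "fx", "fy", "cx", "cy" (pixels), "R" (3x3) and "t" (3): a world point X has camera coordinates R X + t. Camera axes: x right, y down, z forward; pixel columns grow to the right and rows downward; lengths in mm; the calibration is good to about 2 mm. A picture is of the moment at which its call begins.
- job_done(): hands the job in; it is judged then, once.
The state is a dict: "clock": time; "joints": joint angles; "joint_vel": joint speeds; "joint_efforts": joint torques, N m; "position": TCP position; "ee_rot": TCP orientation; "contact_force": force on the tool from outside, world axes, zero at the start; "wrist_torque": the same for the moment, N m; "gripper_width": finger opening in mm; "grasp_force": force on a finger pad.
Only numpy, scipy, OpenCV 4.12 (cv2) and the standard library are available. Lean on these libraries where they do the work, as an engineer would, in place of code of your own. Each camera call takes 0.05 s, during which the arm holds its last target. There are 200 camera calls.

### The job

The drawer of the small grey steel chest is locked. Take the key with the flat oblong bow (not the round-headed one) out of the wooden key block, work it gently past the sticky pins until it is fully home in the lock on top of the chest, and turn it a quarter turn clockwise so that the drawer springs out. The lock springs back if you let go, so finish while still gripping the key and holding it fully turned, ready for someone to take the drawer out; leave everything else on the table where it is.

Things in the scene. Friction and masses are not known exactly. Their poses are not given: they have to be found in the camera images.
- chest_key: The key to use, loose, upright in either slot of the key block. Origin: centre of its collar's underside; z up the shank to the bow, y along the width of bow and bit. Above: collar 14 mm diameter x 3 mm, neck 7 mm diameter, then a flat black bow, 9 mm thick (x) x 30 mm wide (y), from 12 to 41 mm above the origin. The same after half a turn about z. 30 g
- key_bow (a point): centre of the key's flat bow, 26.5 mm above the key's origin; axes as the key's. Grip here from above across the 9 mm thickness (along x)
- key_tip (a point): foot of the key, 20 mm below the key's origin; axes as the key's. Below the collar is a shank 5 mm in diameter, and from 8 to 20 mm below the origin a double bit: a flat flag 4 mm thick (x) x 16 mm wide (y) with a rounded foot
- round_key: another key, not to be used, loose in the other slot of the block: same collar and bit, but with a round black knob 22 mm in diameter instead of the flat bow. Origin under its collar
- key_block: light wooden block, fixed, 50 (x) x 110 (y) x 34 mm. Origin: centre of its underside. Two slots in its top at y = -28 and +28 mm, each 6 (x) x 18 mm (y), 26 mm deep; the keys stand in them with their collars on the block's top, bows along the block's y
- blade_chest: grey steel chest, fixed, 160 (x) x 150 (y) x 85 mm, drawer front at its -x side, lock in its top. Origin: centre of its underside. The lock plate is 6 mm thick; only when the key's collar is within about 2 mm of it does the bit clear the plate below and the key turn (and a turned key cannot be lifted out)
- lock_face (a point): centre of the keyhole, on the top of the steel lock plate, 87 mm above the chest's underside; axes as the chest's. The keyhole is a slot 6 (x) x 18 mm (y), mouth chamfered 2 mm, straight down: the key enters with its bow along the chest's y, either way round. Fully home, the collar rests on the plate (key origin at this point)
- lock_plug (a joint): turn of the lock cylinder, rad: 0 at rest (slot along the chest's y), grows clockwise seen from above, stop at 1.571. A return spring resists with 0.04 N m at 0 and 0.09 N m at the stop and turns it back if let go. The key has up to 0.15 rad of play in it, so may itself have to turn 1.7 rad
- chest_drawer (a joint): drawer opening in m: 0 shut, grows towards the chest's -x; locked while the cylinder is at rest. Once the cylinder passes about 1 rad a light spring pushes the drawer out by about 38 mm
- side_cutters: red-handled side cutters, 110 mm long, lying; bystander
- tweezers_curved: steel tweezers, 100 mm long, lying; bystander
- glue_blue: small glue bottle, 83 mm high, standing beside the chest; bystander
- dish_brass: clear round dish, 36 mm wide, 16 mm high; bystander
- scraper: thin steel hand scraper, 106 mm long, lying; bystander
- teal_jar: clear jar, 34 mm wide, 21 mm high, standing on the back of the chest's top; bystander
- mouse: white computer mouse, 58 x 100 x 34 mm; bystander
- pin_a (a joint): upper of two sticky sprung pins in the cylinder, m pushed aside (0 to 0.004); the foot of the key meets them about 11 and 15 mm below the lock face. Pushing straight past them takes some 10 to 20 N downwards; while the key is rocked a few degrees (0.1 rad) either way about its axis, some 6 to 12 N
There are look-alikes about, which are no part of the job. Leave any turquoise or yellow look-alike of the key_block alone.

How it is judged (in metres and radians):
On the way, in this order (a step that is already met when the one before it is completed fails the run):
1. the flat-bowed key is drawn up out of the block (z of key_tip in the frame of key_block above 0.036 m), for 0.1 s.
2. the key is fully home in the lock, upright, not yet turned (horizontal distance between chest_key and lock_face below 0.003 m and z of chest_key in the frame of lock_face below 0.0025 m and angle between chest_key's own z axis and vertical below 0.12 rad and value of joint lock_plug below 0.3 rad), for 0.1 s.
At the end, for the whole second after the job is handed in: Through the last second the flat-bowed key stands home in the lock (collar within 2.5 mm of its face, 3 mm of centre, 0.12 rad of upright), gripped by the fingers with over 2 N, the cylinder held turned at least 1.37 of 1.571 rad, and the drawer is out by over 25 mm (value of joint lock_plug above 1.37 rad and value of joint chest_drawer above 0.025 m and horizontal distance between chest_key and lock_face below 0.003 m and z of chest_key in the frame of lock_face below 0.0025 m and angle between chest_key's own z axis and vertical below 0.12 rad and contact force between the fingers and chest_key above 2 N and linear speed of chest_key below 0.02 m/s); the arm keeps its last pose, push and grip.
It fails at once if the key is forced into the lock: more than 80 N between the key and the chest before it is turned (contact force between chest_key and blade_chest above 80 N and value of joint lock_plug below 0.3 rad).
It fails at once if the round-headed key is taken or knocked (moved more than 10 mm) (distance of round_key from where it was at the start of the episode above 0.01 m).
It fails at once if a bystander is moved more than 15 mm (distance of any of side_cutters, tweezers_curved, glue_blue, dish_brass, scraper, teal_jar, mouse from where it was at the start of the episode above 0.015 m).
It also fails if it takes over 67 s, if anything falls off the work surface, if the arm or the gripper's body presses on something with over 40 N, if the wrist force passes 120 N, or if a joint passes its speed limit or range.

## Working session

There is one attempt and no reset: what is moved stays moved. The work goes in short steps, Python scripts to look and compute and a shell command to move; the robot and the scene stay as the last step left them, time stands still between calls to the robot, and variables do not carry over. Pictures are saved under pics/ and viewed, at most 10 in all, crops included, and the job is handed in when it is done.

```bash
mkdir -p pics; cat > h.py <<'E'
import numpy as np, cv2, pickle
from bench import read_state, get_image
def snap(n,f):
    d=get_image(n); pickle.dump(d,open(f'pics/{f}.pkl','wb')); cv2.imwrite(f'pics/{f}.png',d['frame'][:,:,::-1]); return d
def load(f): return pickle.load(open(f'pics/{f}.pkl','rb'))
def w(d,u,v,z=None):
    R,t=np.array(d['R']),np.array(d['t']); ray=np.array([(u-d['cx'])/d['fx'],(v-d['cy'])/d['fy'],1])
    if z is None: s=d['range_z'][int(v),int(u)]
    else: s=(z+ (R.T@t)[2])/(R.T@ray)[2]
    return R.T@(ray*s-t)
E
python3 - <<'E'
from h import *
for n in('top','scene'): d=snap(n,n+'0'); print(n,-np.array(d['R']).T@d['t'],d['fx'])
print(read_state())
E
```

```text
top [ 262.45909981 -231.63779469 1387.91712827] 510.5358139621023
scene [ -349.66047557 -1012.70067567   564.17814879] 450.08694286824783
{'clock': 0.1, 'joints': array([ 1.49659186e+00,  3.85485408e-01,  6.77217529e-03, -4.62024652e-04,
       -1.19401633e+00, -2.58616493e-01]), 'joint_vel': array([ 0.00012859, -0.00223017,  0.00278742,  0.00034274,  0.00047934,
        0.00185113]), 'joint_efforts': array([-4.26125616e-04, -3.93316627e+01,  1.88930368e+01,  4.19802815e+00,
       -2.57178595e-03,  4.91255037e-07]), 'position': array([203.99003749, 590.21752468, 230.32729199]), 'ee_rot': array([ 9.86171099e-01, -1.65727434e-01, -1.24811842e-04,  9.82280351e-04]), 'contact_force': array([-0.00956672,  0.26464511, -0.51111016]), 'wrist_torque': array([-0.00594237, -0.00626047,  0.03857051]), 'grasp_force': 0.0, 'gripper_width': 85.03961608315248}
```

View pics/top0.png

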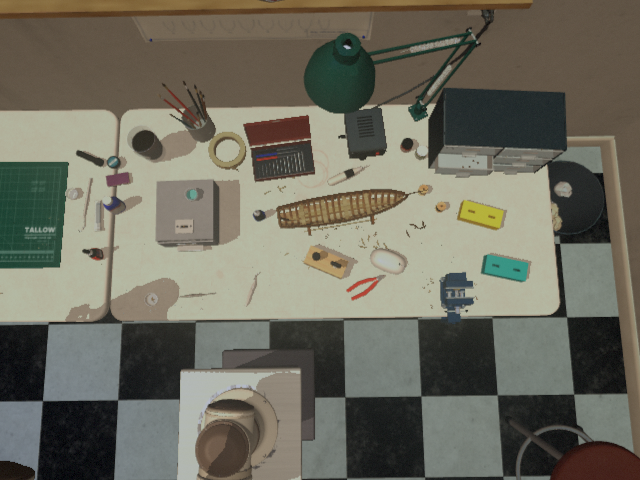

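View pics/scene0.png

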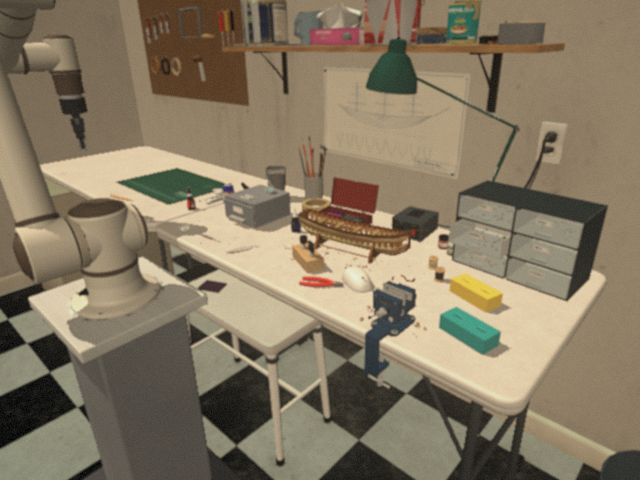

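The top view shows the wooden block at about (327,261), with one key at about (317,257) and another at about (335,264). The chest is at (187,212) with its lock plate at (184,226). The yellow block (482,213) and turquoise block (506,266) are look-alikes and stay untouched. Next I'll enlarge the key block and the lock.

```bash
python3 - <<'E'
from h import *
d=load('top0'); f=d['frame'][:,:,::-1]
a=cv2.resize(f[235:285,295:360],None,fx=6,fy=6,interpolation=cv2.INTER_CUBIC)
b=cv2.resize(f[175:255,150:225],(400,427),interpolation=cv2.INTER_CUBIC)
c=np.zeros((430,800,3),np.uint8); c[:300,:390]=a; c[:427,400:800]=b
cv2.imwrite('pics/crop0.png',c)
for n,p in dict(k1=(317,257),k2=(335,264),lock=(184,226),chest=(187,200),base=(230,440)).items(): print(n,w(d,*p))
E
```

```text
k1 [ 433.09500716 -209.90278963   73.48619311]
k2 [ 413.92715318 -256.21674284   75.30851391]
lock [520.4985811  138.69829038  73.62596331]
chest [586.83306358 128.71489728  88.69934587]
base [ 19.82557197 -21.65108952 241.25678018]
```

View pics/crop0.png

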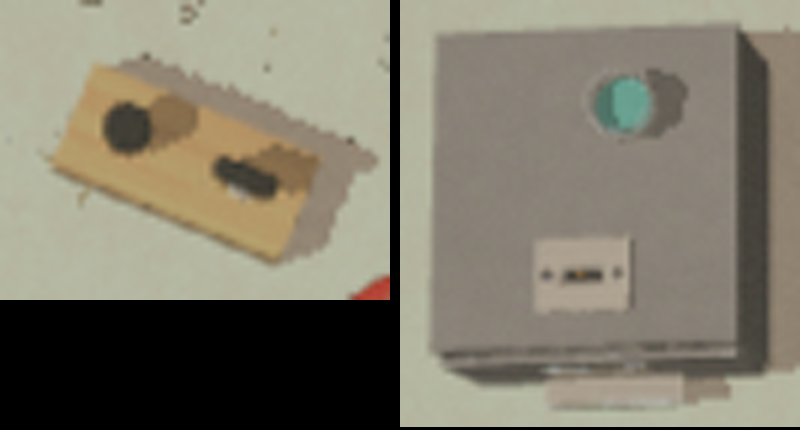

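Right key, crop (245,177), image (335.8,264.5), is the long, narrow bow lying along the block: this is the flat-bowed key. Left key, crop (127,127), is the round knob. The keyhole is at crop (582,275), image (184.1,226.6), with the slot running left-right. I'll move over the lock first for a wrist view there.

```bash

M='' ; python3 -m jog '[[[0.6,-0.9,0.1],[0,0,-0.12],-1],[[0.6,-0.9,0.1],[0,0,-0.12],-1],[[0.6,-0.9,0.1],[0,0,-0.12],-1]]'
python3 -m jog '[[[0.6,-0.9,0.1],[0,0,-0.12],-1],[[0.6,-0.9,0.1],[0,0,-0.12],-1],[[0.6,-0.9,0.1],[0,0,-0.12],-1]]'
python3 -m jog '[[[0.6,-0.9,0],[0,0,-0.12],-1],[[0.6,-0.9,0],[0,0,-0.12],-1],[[0.6,-0.9,0],[0,0,-0.12],-1]]'
python3 -m jog '[[[0.6,-0.9,0],[0,0,-0.12],-1],[[0.6,-0.9,0],[0,0,-0.12],-1],[[0.6,-0.9,0],[0,0,-0.12],-1]]'
python3 -m jog '[[[0.4,-0.9,0],[0,0,-0.12],-1],[[0.4,-0.9,0],[0,0,-0.12],-1],[[0.4,-0.9,0],[0,0,-0.12],-1],[[0.4,-0.9,0],[0,0,-0.12],-1],[[0.4,-0.9,0],[0,0,-0.12],-1]]'
python3 - <<'E'
from h import *
d=snap('wrist','w_lock'); s=read_state(); print(s['joints'],s['position'],s['ee_rot'],s['clock'])
R,t=np.array(d['R']),np.array(d['t']); print(-R.T@t,R,d['fx'])
for p in [(520,139,87)]:
    c=R@p+t; print(c[0]/c[2]*d['fx']+d['cx'],c[1]/c[2]*d['fy']+d['cy'])
E
```

```text
clock: 0.4
position: [265.7, 497.1, 241.7]
ee_rot: [0.957, -0.29, 0.0, 0.001]
contact_force: [-1.4, 0.2, 0.3]
gripper_width: 85.2
grasp_force: 0.0
clock: 0.7
position: [325.5, 407.5, 251.8]
ee_rot: [0.913, -0.408, 0.0, 0.0]
contact_force: [0.4, 0.3, 0.2]
gripper_width: 85.4
grasp_force: 0.0
clock: 1.0
position: [385.3, 317.7, 251.1]
ee_rot: [0.855, -0.519, -0.0, 0.001]
contact_force: [0.2, 1.0, -0.5]
gripper_width: 85.5
grasp_force: 0.0
clock: 1.3
position: [445.5, 228.2, 250.9]
ee_rot: [0.783, -0.622, 0.0, 0.0]
contact_force: [-0.4, 0.0, 0.3]
gripper_width: 85.2
grasp_force: 0.0
clock: 1.8
position: [484.0, 141.8, 251.1]
ee_rot: [-0.701, 0.713, 0.0, -0.0]
contact_force: [0.3, -0.1, 0.5]
gripper_width: 84.9
grasp_force: 0.0
[ 6.07807139e-01  1.63418833e-01 -2.49041862e-01 -2.45136264e-04
 -1.15840177e+00 -6.23701377e-01] [483.85305803 142.01472    251.15305949] [-7.01430029e-01  7.12738312e-01  1.16262004e-04 -1.36361388e-05] 1.85
[482.53799347  75.34456772 392.87318092] [[-9.99858187e-01  1.68317225e-02 -5.45956510e-04]
 [ 1.60961564e-02  9.64690475e-01  2.62893897e-01]
 [ 4.95163617e-03  2.62847828e-01 -9.64824596e-01]] 333.2883717490106
278.0614381159985 218.41953336195542
```

View pics/w_lock.png

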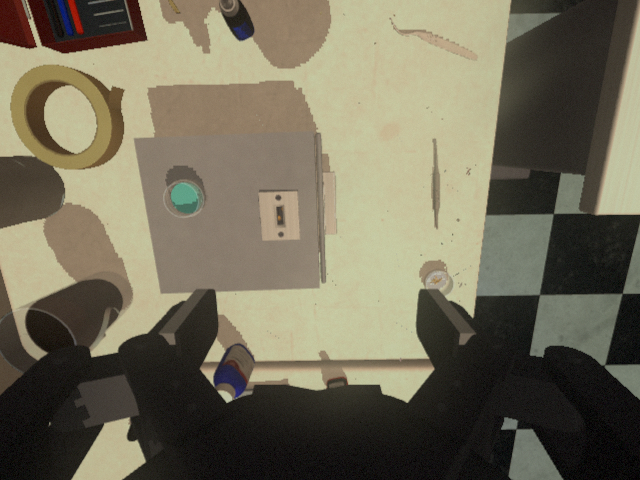

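The wrist view shows the lock plate with its keyhole at about (279.5,215). The chest top spans (135,135)-(320,292), the jar is at (185,198), and the glue bottle is at (233,372). Next I'll fit the chest top and the slot numerically.

```bash
python3 - <<'E'
from h import *
def pts(d):
    R,t=np.array(d['R']),np.array(d['t']); v,u=np.mgrid[:480,:640]; s=d['range_z'].astype(float)
    P=np.stack([(u-d['cx'])/d['fx']*s,(v-d['cy'])/d['fy']*s,s],-1)-t
    return P@R, s>0
for f in('w_lock','top0'):
    d=load(f); P,ok=pts(d)
    m=ok&(abs(P[...,2]-86)<5)&(abs(P[...,0]-560)<120)&(abs(P[...,1]-139)<110)
    m=cv2.morphologyEx(m.astype(np.uint8),cv2.MORPH_OPEN,np.ones((3,3)))>0
    q=P[m][:,:2].astype(np.float32); print(f,'chest',cv2.minAreaRect(q),np.median(P[m][:,2]))
    # slot: dark pixels near
    g=d['frame'].max(-1)
    for p in[(520,139,87)]:
        c=np.array(d['R'])@p+d['t']; u0,v0=c[0]/c[2]*d['fx']+d['cx'],c[1]/c[2]*d['fy']+d['cy']
    r=25 if f[0]=='w' else 8
    sub=g[int(v0)-r:int(v0)+r,int(u0)-r:int(u0)+r]; b=(sub<90).astype(np.uint8)
    n,l,st,ce=cv2.connectedComponentsWithStats(b)
    for i in range(1,n):
        if st[i,4]>3:
            vv,uu=np.nonzero(l==i); W=np.array([w(d,x+int(u0)-r,y+int(v0)-r,87)[:2] for x,y in zip(uu,vv)])
            print(st[i],ce[i]+[int(u0)-r,int(v0)-r],w(d,*(ce[i]+[int(u0)-r,int(v0)-r]),87),cv2.minAreaRect(W.astype(np.float32)))
d=load('top0')
# block top
P,ok=pts(d); m=ok&(abs(P[...,2]-34)<5)&(abs(P[...,0]-424)<60)&(abs(P[...,1]+233)<75)
print('block',cv2.minAreaRect(P[m][:,:2].astype(np.float32)),np.median(P[m][:,2]))
m=ok&(P[...,2]>55)&(P[...,2]<100)&(abs(P[...,0]-424)<60)&(abs(P[...,1]+233)<75)
for s in (1,-1):
  k=m&((P[...,1]+233)*s>0); print('key',P[k].mean(0),k.sum(),cv2.minAreaRect(P[k][:,:2].astype(np.float32)))
E
```

```text
w_lock chest ((564.59619140625, 138.3783721923828), (160.9690399169922, 150.67095947265625), 1.1843525171279907) 84.39752183114913
[23  3  5  3 10] [277.8 197.3] [519.30171252 119.17664152  87.        ] ((519.1194458007812, 118.9034652709961), (1.8458410501480103, 3.7114317417144775), 89.04042053222656)
[24 14  6 17 67] [279.73134328 214.52238806] [518.26595596 135.31832043  87.        ] ((518.44775390625, 135.81759643554688), (15.196993827819824, 4.6610517501831055), 89.04163360595703)
top0 chest ((562.6217041015625, 136.86277770996094), (161.5531768798828, 152.09117126464844), 0.9913181066513062) 84.75349637282766
block ((425.7477722167969, -231.6364288330078), (109.83766174316406, 50.603965759277344), 66.10549926757812) 33.767310507880794
key [ 436.07148265 -205.93624873   68.43431754] 58 ((436.88812255859375, -205.8914031982422), (18.572322845458984, 21.360675811767578), 88.0564956665039)
key [ 413.91101515 -256.50492919   71.81078606] 44 ((414.7239990234375, -257.0763244628906), (28.850353240966797, 9.623174667358398), 65.49091339111328)
```

Chest yaw is about 1.1° and the block's long axis is at 66.1°. The key works out at (414.4,-257.2), and two independent estimates agree. Moving above the key.

```bash

python3 -m jog '[[[-0.18,-1,-0.1],[0,0,-0.048],-1],[[-0.18,-1,-0.1],[0,0,-0.048],-1],[[-0.18,-1,-0.1],[0,0,-0.048],-1]]' >/dev/null
python3 -m jog '[[[-0.17,-1,-0.1],[0,0,-0.048],-1],[[-0.17,-1,-0.1],[0,0,-0.048],-1],[[-0.17,-1,-0.1],[0,0,-0.048],-1]]' >/dev/null
python3 -m jog '[[[-0.17,-1,-0.1],[0,0,-0.048],-1],[[-0.17,-1,-0.1],[0,0,-0.048],-1],[[-0.17,-1,-0.1],[0,0,-0.048],-1]]' >/dev/null
python3 -m jog '[[[-0.17,-0.99,-0.2],[0,0,-0.048],-1],[[-0.17,-0.99,-0.2],[0,0,-0.048],-1],[[-0.17,-0.99,-0.2],[0,0,-0.048],-1],[[-0.17,-0.99,-0.2],[0,0,-0.048],-1],[[-0.17,-0.99,-0.2],[0,0,-0.048],-1]]'
python3 - <<'E'
from h import *
d=snap('wrist','w_key'); s=read_state(); print(s['joints'],s['position'],s['ee_rot'],s['clock'])
R,t=np.array(d['R']),np.array(d['t'])
v,u=np.mgrid[:480,:640]; z=d['range_z'].astype(float)
P=(np.stack([(u-d['cx'])/d['fx']*z,(v-d['cy'])/d['fy']*z,z],-1)-t)@R
near=(z>0)&(abs(P[...,0]-424)<60)&(abs(P[...,1]+233)<75)
m=near&(abs(P[...,2]-34)<4); print('block',cv2.minAreaRect(P[m][:,:2].astype(np.float32)),np.median(P[m][:,2]))
m=near&(abs(P[...,2]-75)<4)&(P[...,1]<-233)
print('bow top',P[m].mean(0),m.sum(),cv2.minAreaRect(P[m][:,:2].astype(np.float32)))
a=np.degrees(2*np.arctan2(s['ee_rot'][1],s['ee_rot'][0]))-90; print('tool y yaw',a)
E
```

```text
clock: 3.25
position: [416.2, -257.0, 201.6]
ee_rot: [-0.545, 0.839, -0.0, 0.0]
contact_force: [0.5, 0.7, 0.2]
gripper_width: 85.5
grasp_force: 0.0
[-2.20037749e-01  1.78429224e-01 -3.62110878e-01 -1.07552030e-04
 -1.02920394e+00 -1.97733874e-01] [ 416.21173916 -256.80950682  201.75897586] [-5.45080025e-01  8.38383854e-01 -3.43935175e-04  4.00821086e-04] 3.3
block ((427.75445556640625, -230.56820678710938), (110.76399993896484, 50.057682037353516), 66.17195892333984) 33.32150544328861
bow top [ 415.90070041 -257.32511931   73.42867879] 311 ((416.049072265625, -256.85296630859375), (28.044591903686523, 8.47584056854248), 66.2452163696289)
tool y yaw 156.06027530859234
```

View pics/w_key.png

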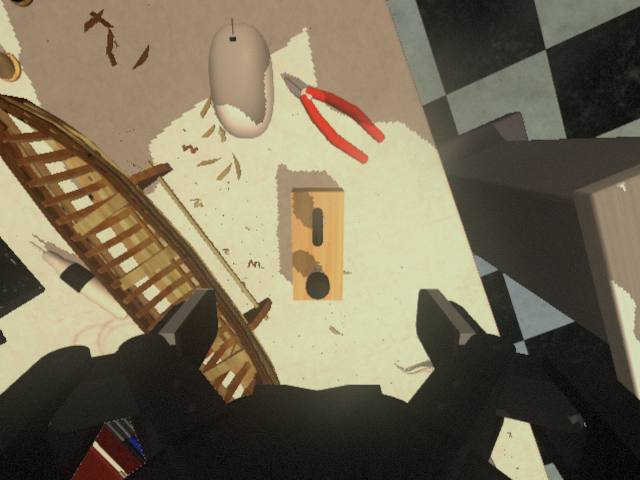

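The wrist view confirms the flat bow at about (318,227) and the round knob at (318,286). The mouse and cutters are clear of the gripper. The bow is at (416,-257) with yaw 66.2°, which matches the tool. I'll descend with half-open fingers.

```bash

python3 -m jog '[[[0,0,-0.4],[0,0,0],0],[[0,0,-0.8],[0,0,0],0],[[0,0,-1],[0,0,0],0],[[0,0,-1],[0,0,0],0],[[0,0,-1],[0,0,0],0],[[0,0,-1],[0,0,0],0]]'
python3 -m jog '[[[0,0,-0.2],[0,0,0],0],[[0,0,-0.4],[0,0,0],0],[[0,0,-0.59],[0,0,0],0],[[0,0,-0.59],[0,0,0],0],[[0,0,-0.59],[0,0,0],0],[[0,0,-0.59],[0,0,0],0]]'
python3 -m jog '[[[0,0,0],[0,0,0],1],[[0,0,0],[0,0,0],1],[[0,0,0],[0,0,0],1],[[0,0,0],[0,0,0],1],[[0,0,0],[0,0,0],1],[[0,0,0],[0,0,0],1],[[0,0,0],[0,0,0],1],[[0,0,0],[0,0,0],1],[[0,0,0],[0,0,0],1],[[0,0,0],[0,0,0],1]]'
```

```text
clock: 3.9
position: [416.8, -258.1, 103.1]
ee_rot: [-0.545, 0.839, -0.002, 0.001]
contact_force: [0.7, 0.1, 0.2]
gripper_width: 42.5
grasp_force: 0.0
clock: 4.5
position: [416.4, -258.6, 43.9]
ee_rot: [-0.544, 0.839, -0.001, 0.001]
contact_force: [-0.6, 0.5, 0.0]
gripper_width: 42.6
grasp_force: 0.0
clock: 5.5
position: [415.7, -258.5, 43.1]
ee_rot: [-0.544, 0.839, -0.001, 0.0]
contact_force: [-0.8, 2.0, 6.3]
gripper_width: 8.0
grasp_force: 60.6
```

```bash

python3 -m jog '[[[0,0,0.1],[0,0,0],1],[[0,0,0.2],[0,0,0],1],[[0,0,0.4],[0,0,0],1],[[0,0,0.7],[0,0,0],1],[[0,0,1],[0,0,0],1],[[0,0,1],[0,0,0],1],[[0,0,1],[0,0,0],1]]'
python3 -m jog '[[[0.1,0.4,0.2],[0,0,0.0525],1],[[0.2,0.8,0.3],[0,0,0.0525],1],[[0.26,0.99,0.4],[0,0,0.0525],1],[[0.26,0.99,0.4],[0,0,0.0525],1]]' >/dev/null
python3 -m jog '[[[0.1,0.4,0],[0,0,0.0525],1],[[0.2,0.8,0],[0,0,0.0525],1],[[0.26,0.99,0],[0,0,0.0525],1],[[0.26,0.99,0],[0,0,0.0525],1]]' >/dev/null
python3 -m jog '[[[0.1,0.4,0],[0,0,0.0525],1],[[0.2,0.8,0],[0,0,0.0525],1],[[0.26,0.98,0],[0,0,0.0525],1],[[0.26,0.98,0],[0,0,0.0525],1]]' 
python3 -m jog '[[[0.1,0.4,0],[0,0,0.0525],1],[[0.2,0.75,0],[0,0,0.0525],1],[[0.25,0.96,0],[0,0,0.0525],1],[[0.25,0.96,0],[0,0,0.0525],1],[[0.25,0.96,0],[0,0,0.0525],1],[[0.25,0.96,0],[0,0,0.0525],1]]' 
python3 - <<'E'
from h import *
s=read_state(); print(s['joints'],s['position'],s['ee_rot'],s['clock'],s['gripper_width'])
print('yaw',np.degrees(2*np.arctan2(s['ee_rot'][1],s['ee_rot'][0]))-90)
for n in('wrist','top','scene'):
    d=snap(n,n+'1'); R,t=np.array(d['R']),np.array(d['t'])
    o=s['position']-[0,0,9.1]
    for k,p in dict(tip=o-[0,0,20],collar=o,bowtop=o+[0,0,41],lock=[518.3,135.6,87]).items():
        c=R@p+t; print(n,k,c[0]/c[2]*d['fx']+d['cx'],c[1]/c[2]*d['fy']+d['cy'])
w1=load('wrist1')['frame'][80:330,180:430,::-1]; s1=load('scene1')['frame'][160:240,210:310,::-1]
c=np.zeros((400,800,3),np.uint8); c[:400,:400]=cv2.resize(w1,(400,400)); c[:320,400:]=cv2.resize(s1,(400,320),interpolation=cv2.INTER_CUBIC)
cv2.imwrite('pics/crop1.png',c)
E
```

```text
clock: 6.2
position: [415.2, -258.2, 143.3]
ee_rot: [-0.544, 0.839, -0.001, 0.001]
contact_force: [-0.3, -0.9, -1.4]
gripper_width: 7.9
grasp_force: 59.8
clock: 7.4
position: [493.2, 38.2, 181.2]
ee_rot: [-0.675, 0.738, 0.0, -0.001]
contact_force: [0.1, -0.6, -0.3]
gripper_width: 7.8
grasp_force: 59.8
clock: 8.0
position: [517.5, 131.9, 181.8]
ee_rot: [0.713, -0.701, -0.0, 0.001]
contact_force: [-1.3, -0.2, -0.2]
gripper_width: 8.2
grasp_force: 59.8
[ 5.53251989e-01  2.74672283e-01 -2.87315920e-01 -1.83323212e-04
 -1.01054410e+00 -5.35988560e-01] [517.53218216 131.85754673 181.8354751 ] [ 7.13149445e-01 -7.01011491e-01 -2.82346798e-04  8.24445317e-04] 8.0 8.229839032930792
yaw -179.01646774780792
wrist tip 316.2846404984538 273.1998007919159
wrist collar 316.2611908216924 288.0705802742988
wrist bowtop 316.1901958537139 333.0925447097294
wrist lock 315.21523471663266 245.6288582636699
top tip 177.92952984419756 221.11068213510873
top collar 175.57566468122843 219.48622226156908
top bowtop 170.5090788714845 215.98964757528032
top lock 183.7481583508957 225.8427754728513
scene tip 245.55320871099318 177.54472773728705
scene collar 245.03169545316527 171.5606338480801
scene bowtop 243.9444616316627 159.08519018536214
scene lock 246.69724450427867 196.46831212455902
```

View pics/crop1.png

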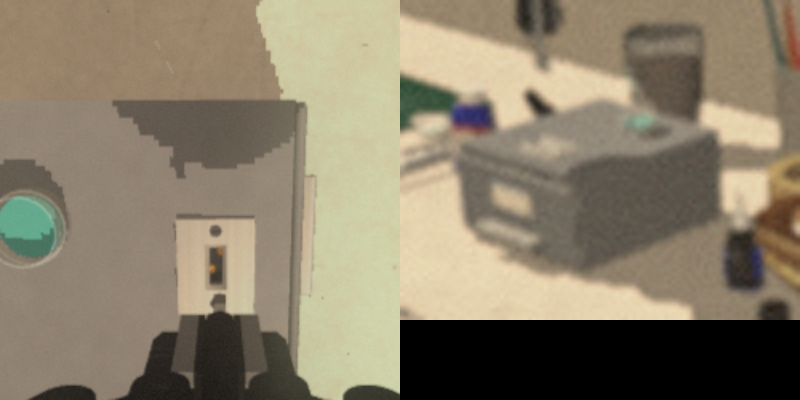

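The crop shows the slot at about image (315,247), where predicted (315.2,245.6). The key's bit is at about (317,267). I'll take an 8x enlargement to get sub-millimetre alignment.

```bash
python3 - <<'E'
from h import *
f=load('wrist1')['frame'][210:285,280:355,::-1]
cv2.imwrite('pics/crop2.png',cv2.resize(f,(600,600),interpolation=cv2.INTER_CUBIC))
E
```

```text
(no output)
```

View pics/crop2.png

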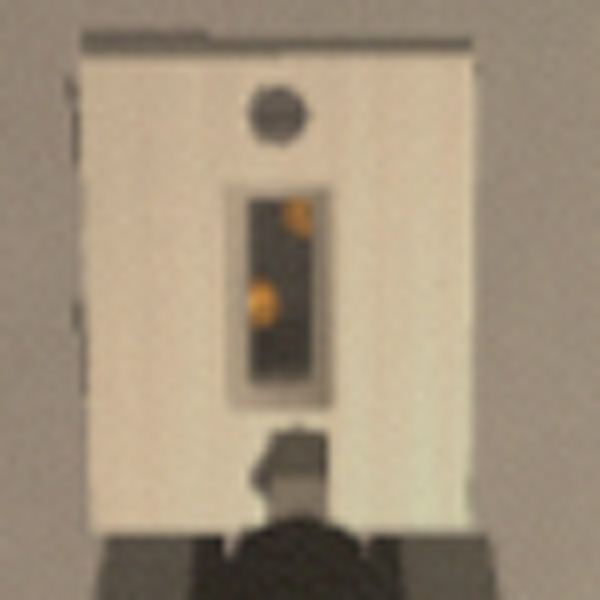

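```bash
cat >> h.py <<'E'
from scipy.optimize import least_squares
def align(d,tcp,yaw,lock,key,r=2.5,off=9.1):
    """lock px (rim centre), key px (bit silhouette top-middle) -> world lock xy, key origin xy"""
    R,t=np.array(d['R']),np.array(d['t'])
    L=w(d,*lock,87)
    zk=tcp[2]-off-20+.67*r
    K=w(d,*key,zk); e=np.array([-np.sin(yaw),np.cos(yaw)])
    return L[:2],K[:2]+e*(8-.056*r)
E
python3 - <<'E'
from h import *
d=load('wrist1'); tcp=np.array([517.53,131.86,181.8]); yaw=np.radians(.98)
for r in(1,2.5,4):
    L,K=align(d,tcp,yaw,(314.6,246.8),(316.8,263.3),r); print(L,K,L-K)
d=load('top0'); print(w(d,184.1,226.6,87))
g=d['frame'].max(-1)[218:234,176:193]; print(g)
E
```

```text
[518.74168867 136.51229259] [517.21556438 133.84232208] [1.52612429 2.66997051]
[518.74168867 136.51229259] [517.22393985 133.40219767] [1.51774882 3.11009492]
[518.74168867 136.51229259] [517.23231533 132.96207325] [1.50937335 3.55021933]
[516.278706   134.61961883  87.        ]
[[138 138 138 139 137 136 137 137 142 141 140 142 141 139 137 136 143]
 [145 148 149 150 148 149 147 147 153 155 155 154 155 154 149 149 158]
 [164 170 171 172 172 172 171 171 171 170 170 171 171 170 171 171 171]
 [172 172 171 172 173 172 172 172 172 171 172 171 172 171 171 172 172]
 [171 170 172 172 172 171 172 172 173 172 173 173 173 172 173 173 173]
 [172 174 174 173 173 173 173 173 173 173 171 172 173 174 173 174 173]
 [173 167 173 173 171 167 165 166 163 163 163 163 170 173 165 168 173]
 [162 141 162 172 158 136 133 142 129 124 124 135 166 170 127 144 172]
 [132  98 130 163 137  84  65 116  95  73  69  80 160 162 119 134 169]
 [152 136 154 162 133 106  99 105 104 111 111 116 163 173 157 171 173]
 [172 172 172 166 151 155 155 156 158 159 163 165 170 173 172 173 173]
 [171 173 173 174 174 174 173 174 174 174 175 176 174 175 175 174 171]
 [172 173 173 173 172 172 172 173 173 173 174 173 174 174 173 173 157]
 [174 174 174 174 174 174 173 174 174 174 174 175 174 175 173 174 156]
 [169 171 167 166 165 168 169 168 167 170 167 166 166 166 167 168 152]
 [158 159 143 140 144 145 151 150 141 150 141 136 137 136 143 145 130]]
```

```bash

python3 -m jog '[[[0.015,0.031,-0.2],[0,0,0],1],[[0.015,0.031,-0.4],[0,0,0],1],[[0.015,0.031,-0.6],[0,0,0],1],[[0.015,0.031,-0.61],[0,0,0],1],[[0.015,0.031,-0.61],[0,0,0],1],[[0.015,0.031,-0.61],[0,0,0],1]]'
python3 - <<'E'
from h import *
s=read_state(); print(s['position'],s['ee_rot'],s['wrist_torque'])
snap('wrist','wrist2'); f=load('wrist2')['frame'][225:300,280:355,::-1]
cv2.imwrite('pics/crop3.png',cv2.resize(f,(600,600),interpolation=cv2.INTER_CUBIC))
E
```

```text
clock: 8.75
position: [520.5, 136.9, 122.6]
ee_rot: [0.714, -0.7, 0.0, -0.001]
contact_force: [0.0, -0.4, 0.4]
gripper_width: 8.1
grasp_force: 59.8
[520.45417377 136.94207899 122.56151243] [ 7.13818746e-01 -7.00329548e-01  4.58733960e-04 -1.05444629e-03] [-0.00450837 -0.02877755  0.0648401 ]
```

View pics/crop3.png

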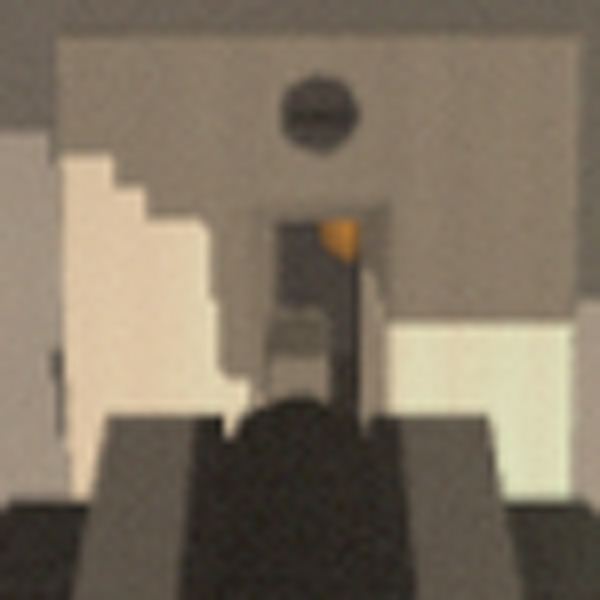

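```bash
python3 - <<'E'
from h import *
d=load('wrist2'); tcp=np.array([520.45,136.94,122.56])
for v in(268.5,269.3,270):
    L,K=align(d,tcp,np.radians(.9),(319.6,v),(317.1,263.1)); print(L,K,L-K)
for n,(p,z) in dict(dot=((280+319/8-.44,225+115/8-.44),87),far_rim=((319.6,225+207/8-.44),87),platefar=((319.6,225+36/8-.44),87)).items(): print(n,w(d,*p,z))
d=load('wrist1')
for n,(p,z) in dict(dot=((280+278/8-.44,210+115/8-.44),87),far_rim=((314.6,210+187/8-.44),87),near_rim=((314.6,210+410/8-.44),87),platefar=((314.6,210+48/8-.44),87)).items(): print(n,w(d,*p,z))
s=read_state(); print(s['position'])
E
```

```text
[518.7129453  136.63188119] [520.10417522 138.39557306] [-1.39122992 -1.76369187]
[518.70282136 137.11307826] [520.10417522 138.39557306] [-1.40135386 -1.2824948 ]
[518.69395173 137.53465721] [520.10417522 138.39557306] [-1.41022349 -0.86091586]
dot [519.16879917 119.2932814   87.        ]
far_rim [518.93798587 125.93556538  87.        ]
platefar [519.1957164  113.68547602  87.        ]
dot [519.21571238 119.16084038  87.        ]
far_rim [518.90240077 125.91167194  87.        ]
near_rim [518.57553933 147.47155581  87.        ]
platefar [519.0987658  112.95937324  87.        ]
[520.46158974 137.01036482 122.62050076]
```

Both views put the lock at about (518.8,136.7) and the key at (520.1,138.4). I'll correct by (-1.3,-1.7), then lower gently.

```bash

python3 -m jog '[[[-0.013,-0.017,0],[0,0,0],1],[[-0.013,-0.017,0],[0,0,0],1],[[-0.013,-0.017,-0.03],[0,0,0],1],[[-0.013,-0.017,-0.05],[0,0,0],1],[[-0.013,-0.017,-0.05],[0,0,0],1],[[-0.013,-0.017,-0.05],[0,0,0],1]]'
python3 -m jog '[[[0,0,-0.01],[0,0,0],1],[[0,0,-0.02],[0,0,0],1],[[0,0,-0.03],[0,0,0],1],[[0,0,-0.03],[0,0,0],1],[[0,0,-0.03],[0,0,0],1]]'
python3 -m jog '[[[0,0,-0.01],[0,0,0],1],[[0,0,-0.02],[0,0,0],1],[[0,0,-0.03],[0,0,0],1],[[0,0,-0.03],[0,0,0],1],[[0,0,-0.03],[0,0,0],1]]'
```

```text
clock: 9.4
position: [518.3, 135.1, 116.1]
ee_rot: [0.714, -0.7, -0.0, 0.0]
contact_force: [0.6, 0.3, -1.2]
gripper_width: 7.9
grasp_force: 59.8
clock: 9.9
position: [518.3, 135.1, 113.3]
ee_rot: [0.714, -0.7, -0.0, 0.0]
contact_force: [0.2, -0.7, -0.0]
gripper_width: 8.1
grasp_force: 59.8
clock: 10.4
position: [518.5, 135.1, 110.3]
ee_rot: [0.714, -0.7, 0.0, -0.0]
contact_force: [0.9, 1.3, -1.1]
gripper_width: 8.1
grasp_force: 59.8
```

The tip is about 6 mm below the face with no contact force. Now down to the pins, rocking as I go.

```bash

python3 -m jog '[[[0,0,-0.02],[0,0,0],1],[[0,0,-0.04],[0,0,0],1],[[0,0,-0.05],[0,0,0],1],[[0,0,-0.05],[0,0,0],1],[[0,0,-0.05],[0,0,0],1]]'
python3 -m jog '[[[0,0,-0.01],[0,0,0.045],1],[[0,0,-0.01],[0,0,-0.045],1],[[0,0,-0.02],[0,0,-0.045],1],[[0,0,-0.02],[0,0,0.045],1],[[0,0,-0.03],[0,0,0.045],1],[[0,0,-0.03],[0,0,-0.045],1],[[0,0,-0.03],[0,0,-0.045],1]]'
```

```text
clock: 10.9
position: [518.4, 135.1, 105.3]
ee_rot: [0.714, -0.7, 0.0, -0.0]
contact_force: [0.9, -0.4, -0.3]
gripper_width: 8.2
grasp_force: 60.0
clock: 11.6
position: [518.4, 135.1, 103.4]
ee_rot: [-0.679, 0.734, -0.0, 0.0]
contact_force: [-1.1, -0.5, 5.8]
gripper_width: 8.1
grasp_force: 60.8
```

```bash

python3 -m jog '[[[0,0,-0.005],[0,0,0.09],1],[[0,0,-0.01],[0,0,0.09],1],[[0,0,-0.015],[0,0,0],1],[[0,0,-0.02],[0,0,0],1],[[0,0,-0.025],[0,0,0.09],1],[[0,0,-0.03],[0,0,0.09],1],[[0,0,-0.03],[0,0,0],1],[[0,0,-0.03],[0,0,0],1]]'
python3 -m jog '[[[0,0,-0.005],[0,0,0.09],1],[[0,0,-0.01],[0,0,0.09],1],[[0,0,-0.015],[0,0,0],1],[[0,0,-0.02],[0,0,0],1],[[0,0,-0.02],[0,0,0.09],1],[[0,0,-0.02],[0,0,0.09],1],[[0,0,-0.02],[0,0,0],1],[[0,0,-0.02],[0,0,0],1]]'
```

```text
clock: 12.4
position: [518.4, 135.0, 101.1]
ee_rot: [-0.679, 0.734, -0.0, 0.0]
contact_force: [-2.7, -0.6, 9.9]
gripper_width: 8.3
grasp_force: 61.4
clock: 13.2
position: [518.9, 135.0, 99.6]
ee_rot: [-0.679, 0.734, -0.001, 0.001]
contact_force: [-3.1, -0.4, 11.3]
gripper_width: 8.1
grasp_force: 61.7
```

```bash

python3 -m jog '[[[0,0,-0.005],[0,0,0.09],1],[[0,0,-0.01],[0,0,0.09],1],[[0,0,-0.015],[0,0,0],1],[[0,0,-0.02],[0,0,0],1],[[0,0,-0.02],[0,0,0.09],1],[[0,0,-0.02],[0,0,0.09],1],[[0,0,-0.02],[0,0,0],1],[[0,0,-0.02],[0,0,0],1]]'
python3 -m jog '[[[0,0,-0.005],[0,0,0.09],1],[[0,0,-0.01],[0,0,0.09],1],[[0,0,-0.015],[0,0,0],1],[[0,0,-0.02],[0,0,0],1],[[0,0,-0.02],[0,0,0.09],1],[[0,0,-0.02],[0,0,0.09],1],[[0,0,-0.02],[0,0,0.045],1],[[0,0,-0.02],[0,0,0.045],1]]'
```

```text
clock: 14.0
position: [519.2, 135.3, 98.4]
ee_rot: [-0.679, 0.734, -0.001, 0.001]
contact_force: [-4.8, -0.6, 15.7]
gripper_width: 7.8
grasp_force: 62.3
clock: 14.8
position: [519.3, 135.5, 96.1]
ee_rot: [0.714, -0.7, 0.001, -0.001]
contact_force: [-4.5, 0.5, 13.9]
gripper_width: 7.9
grasp_force: 62.0
```

```bash

python3 -m jog '[[[0,0,-0.005],[0,0,0.04],1],[[0,0,-0.01],[0,0,0.04],1],[[0,0,-0.015],[0,0,-0.04],1],[[0,0,-0.015],[0,0,-0.04],1],[[0,0,-0.015],[0,0,0],1],[[0,0,-0.015],[0,0,0],1],[[0,0,-0.015],[0,0,0],1]]'
python3 - <<'E'
from h import *
s=read_state(); print(s['position'],s['ee_rot'],s['contact_force'],s['wrist_torque'],s['joints'])
snap('wrist','wrist4'); f=load('wrist4')['frame'][225:325,270:370,::-1]
cv2.imwrite('pics/crop4.png',cv2.resize(f,(600,600),interpolation=cv2.INTER_CUBIC))
E
```

```text
clock: 15.5
position: [519.3, 135.5, 96.0]
ee_rot: [0.715, -0.7, 0.001, -0.001]
contact_force: [-5.8, 0.1, 21.3]
gripper_width: 8.2
grasp_force: 63.2
[519.33285921 135.50771001  96.01301227] [ 0.71455113 -0.69958117  0.00107508 -0.00130628] [-5.75704551  0.10882125 21.30279922] [-0.05412284  2.04532581  0.04096355] [ 0.55841031  0.37576369 -0.39087609  0.00205382 -0.80111239 -0.53866619]
```

View pics/crop4.png

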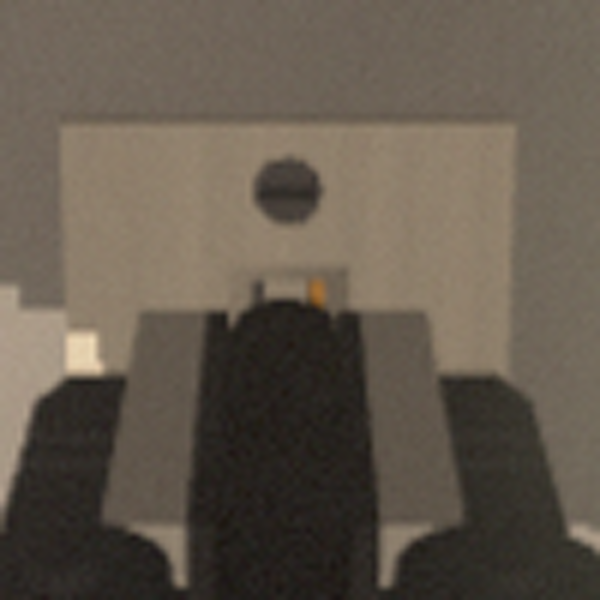

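Height stops at 96.0 mm, where 96.1 is the expected home height, and extra commanded depth only raises the force. So the collar is seated. The crop shows the bow centred over the slot. Starting to turn clockwise.

```bash

python3 -m jog '[[[0,0,0],[0,0,-0.04],1],[[0,0,0],[0,0,-0.08],1],[[0,0,0],[0,0,-0.12],1],[[0,0,0],[0,0,-0.16],1],[[0,0,0],[0,0,-0.2],1],[[0,0,0],[0,0,-0.2],1]]'
python3 -c "
from h import *
s=read_state(); print(s['wrist_torque'],s['joints'][5],np.degrees(2*np.arctan2(s['ee_rot'][1],s['ee_rot'][0])))"
```

```text
clock: 16.15
position: [519.0, 135.5, 96.0]
ee_rot: [-0.553, 0.833, -0.001, 0.001]
contact_force: [-8.4, 0.8, 22.9]
gripper_width: 8.1
grasp_force: 63.4
[0.17954028 2.43524892 0.06204564] -0.9589629307345552 247.1294030953436
```

```bash

python3 -m jog '[[[0,0,0],[0,0,-0.05],1],[[0,0,0],[0,0,-0.1],1],[[0,0,0],[0,0,-0.15],1],[[0,0,0],[0,0,-0.2],1],[[0,0,0],[0,0,-0.25],1],[[0,0,0],[0,0,-0.3],1],[[0,0,0],[0,0,-0.35],1],[[0,0,0],[0,0,-0.4],1],[[0,0,0],[0,0,-0.45],1],[[0,0,0],[0,0,-0.5],1],[[0,0,0],[0,0,-0.55],1],[[0,0,0],[0,0,-0.58],1],[[0,0,0],[0,0,-0.61],1],[[0,0,0],[0,0,-0.61],1],[[0,0,0],[0,0,-0.61],1]]'
python3 - <<'E'
from h import *
s=read_state(); print(s['wrist_torque'],s['joints'][5],np.degrees(2*np.arctan2(s['ee_rot'][1],s['ee_rot'][0])))
snap('wrist','wrist5'); d=snap('top','top5')
a=cv2.resize(load('wrist5')['frame'][:,:,::-1],(480,360)); b=cv2.resize(d['frame'][170:270,130:230,::-1],(320,320),interpolation=cv2.INTER_CUBIC)
c=np.zeros((360,800,3),np.uint8); c[:,:480]=a; c[:320,480:]=b; cv2.imwrite('pics/crop5.png',c)
E
```

```text
clock: 17.65
position: [518.5, 136.6, 95.9]
ee_rot: [0.052, 0.999, 0.001, 0.001]
contact_force: [-10.5, 5.0, 23.6]
gripper_width: 8.0
grasp_force: 63.5
[1.3908879  3.23432039 0.14166745] -2.2347809207381766 174.0313175110177
```

View pics/crop5.png

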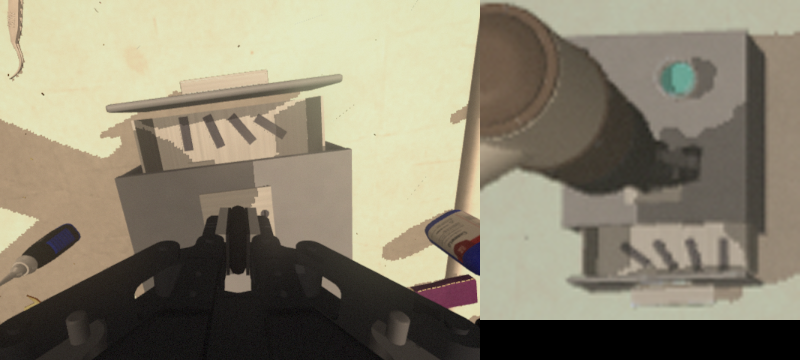

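The drawer has sprung out, and the tool has turned 1.69 rad. I'll ease the side load slightly, settle and check.

```bash

python3 -m jog '[[[-0.005,0.003,0],[0,0,-0.01],1],[[-0.01,0.005,0],[0,0,-0.01],1],[[-0.01,0.005,0],[0,0,-0.01],1],[[-0.01,0.005,0],[0,0,-0.01],1],[[-0.01,0.005,0],[0,0,-0.01],1],[[-0.01,0.005,0],[0,0,-0.01],1]]'
python3 - <<'E'
from h import *
s=read_state(); print(s['wrist_torque'],s['joint_vel'].round(3),np.degrees(2*np.arctan2(s['ee_rot'][1],s['ee_rot'][0])))
d=get_image('top'); z=d['range_z'].astype(float); v,u=np.mgrid[:480,:640]
P=(np.stack([(u-d['cx'])/d['fx']*z,(v-d['cy'])/d['fy']*z,z],-1)-d['t'])@np.array(d['R'])
m=(z>0)&(abs(P[...,1]-136)<65)&(P[...,2]>25)&(P[...,2]<85)&(P[...,0]>410)&(P[...,0]<480); print('drawer front min x',np.percentile(P[m][:,0],[2,10,30]), m.sum())
E
```

```text
clock: 18.35
position: [518.4, 136.7, 96.0]
ee_rot: [0.062, 0.998, 0.001, 0.002]
contact_force: [-7.2, 1.2, 21.1]
gripper_width: 8.3
grasp_force: 63.2
[0.71444003 2.30016364 0.18798913] [ 0.     0.     0.002 -0.    -0.001  0.002] 172.85710842906013
drawer front min x [422.79413443 427.7021871  435.69528378] 329
```

```bash
python3 -c "
from bench import job_done
print(job_done())"
```

```text
the job is handed in; nothing more can be done
None
```

I handed the job in with the flat-bowed key home in the lock, turned to its stop and still gripped, and the drawer sprung open; no verdict came back.

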